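Draw a dose at the laundry doser and hold the plunger on the mark

ROBOT

A 6-joint arm with a two-finger parallel gripper is mounted at the origin on the work surface. World frame = base frame: x ahead of the robot, y to its left, z up, the work surface at z = 0. Lengths are in mm, angles in degrees, forces in N, time in s.
With the tool pointing down it reaches from about 300 to 750 mm from the base axis. Payload 8.5 kg.
Tool frame: the origin (TCP) lies midway between the tips of the shut fingers; the grasp point (between the pads) lies 19 mm behind it; z points along the fingers, y is the line along which they close (so a half turn about z gives the same grasp; the last joint's range is limited). The gripper opens to 88 mm and grips with 3 to 60 N. Pads are 18 mm wide; open, the fingers measure 123 mm over their backs; the gripper's body (75 mm by 187 mm) begins 45 mm behind the grasp point.
Start: joints at [-12.336, 21.807, 74.336, -0, 83.858, -12.336], TCP at [549.982, 0.002, 238.748] pointing down, gripper open.
Joint ranges: [-178.18, 178.18], [-50.72, 133.34], [12.68, 142.11], [-81.47, 261.47], [9.98, 163.14], [-165.26, 165.26]. Speed limits (degrees/s): [136.94, 136.94, 180, 180, 180, 180].

INTERFACE

Orientations are given as [roll, pitch, yaw] about the fixed x, y, z axes, in that order (R = Rz(yaw) Ry(pitch) Rx(roll)).
In Python, from rig import env, imaging gives the robot as it stands.
- The arm moves only by the tool drive_tool, never from a script. Its argument "plan" is one flat list of numbers, 4 for each row, row after row: the shift along the tool's x, y, z scaled (see below), then the turn about the tool's z scaled (see below). In form: [x, y, z, twist, x, y, z, twist, ...]. A call has 1 to 8 rows; each row is the pose to reach, as a shift and turn from the pose commanded when the call began, along the tool's axes at that moment; what a row does not reach only later rows make up. The controller multiplies each number of a shift by 10 cm and each number of a turn by 90 degrees. A row lasts 1/10 s, in which the tool goes at most 50 mm and 8.59 degrees, less where a joint would pass 70% of its speed; a pose out of reach is approached as far as the arm can. A call with a number of a shift or a turn outside -1 to 1 is refused whole. A call with a gripper value outside its range is refused whole. "fingers" is the opening, from -1 (shut) to 1 (fully open), set as the call begins (left out, the last holds). The fingers move at their own pace and stop on an object; "grip_force" is the grip in N (left out, the last holds). Time passes only in rows, so rows that repeat a pose let the fingers close. It gives the time, the measured TCP pose, the force, the opening and the grip force at its end, in the units of the state.
- env.get_state(): the state, without advancing time (a new reading comes with each control period).
- imaging.get_image(name): name is "scene" or "side" or "wrist"; returns (picture, depth): 400x640x3 uint8, blue, green, red; 400x640 float32, mm along the optical axis (not along the pixel's ray), 0 where there is no reading.
- imaging.camera_info(name): a dict with "intrinsics" (3x3 intrinsics, pixels), "world_to_cam" (4x4, takes a point from world to camera coordinates); the wrist camera has in their place "tool_from_camera" (4x4, takes a point from camera to tool coordinates, whose origin is the TCP and whose axes are the flange's). Camera axes: x right, y down, z forward; pixel columns grow to the right and rows downward; lengths in mm; the calibration is good to about 2 mm. The wrist camera is an equidistant fisheye: a pixel r from the principal point sees the ray r / f radians off the axis. A picture is of the moment at which its call begins: read the wrist's pose just before it. camera_info takes no time and is no camera call.
- env.sign_off(): hands the job in; it is judged then, once.
The state is a dict: "time_s": time; "joint_pos": joint angles; "qvel": joint speeds; "joint_torque": joint torques, N m; "eef_pos": TCP position; "tcp_rot": TCP orientation; "ft_force": force on the tool from outside, world axes, zero at the start; "moment": the same for the moment, N m; "gripper_width": opening from 0.0 (shut) to 1.0 (fully open); "grip_force": force on a finger pad.
Only numpy, scipy, OpenCV 4.12 (cv2) and the standard library are available. Lean on these libraries where they do the work, as an engineer would, in place of code of your own. Each camera call takes 0.05 s, during which the arm holds its last target. There are 200 camera calls.

TASK

On the laundry doser, turn the selector one click clockwise (seen from above), from the one-dot mark to the two-dot mark, before drawing anything. Then pull the spring-loaded T-handle straight out until its needle stands level with the nose of the clip on the gauge, without drawing it well past the clip, and keep it there so that the barrel can fill: the program finishes while the gripper is still holding the handle out against its spring. Leave the dosing cup standing under the spout and the other things on the counter where they are.

Things in the scene. Friction and masses are not known exactly. Their poses are not given: they have to be found in the camera images.
- doser: Hand piston pump bolted to the counter, place varies. Origin on the counter under the selector axis; its -x points out of its front (towards the robot), z up. White block 113 (x) by 110 (y) mm, top at z 145. Clear barrel 48 mm across (end flange 66 square) runs from it along -x, axis y 0, z 105. Base plate 12 mm thick, x -118 to 58, y -145 to 80. Spout on the -y side, to y -112, top z 128.
- gland (a point): Centre of the gland nut's front face, where the plunger rod comes out of the barrel: doser x -110, y 0, z 105 mm. Beside and below the rod lies the gauge rule, a flat aluminium bar with tick marks: doser x -105 to -255, y 40 to 64, top at z 60 mm.
- selector (a joint): Selector angle (rad), clockwise positive seen from above. Three detents: 0 = nose at one raised dot (start, within 0.08), 1.047 = two dots, 2.094 = three dots; end stops just beyond. The dots are on the block's top, 46 mm from the axis: two dots on the handle side (-x), one dot 60 degrees from it on the -y side. Needs about 0.2 N m; let go within 0.15 rad of a detent it springs in.
- selector_grip (a point): On the selector's axis, 180 mm above the counter, 10 mm below the wing's top. Selector: grey disc 68 mm across, top 155 mm above the counter; on it an upright black wing 54 long, 16 thick, 35 high (top at 190), to be pinched across its thickness. The wing lies along the line from the axis to the nose. This frame turns with the knob; at joint value 0 its axes are the doser's.
- selector_nose (a point): Tip of the pointer nose at the pointing end of the wing, 37 mm from the selector's axis, 158 mm above the counter; the knob points from its axis towards this. A white line on the wing's top runs to the same end.
- plunger (a joint): How far (m) the plunger is drawn along the doser's -x: 0 = home, 0.065 = end stop. A return spring pushes it home with 7.5 N at 0 and 1.5 N more per 10 mm, plus about 1 N friction; it springs back when let go.
- handle (a point): Middle of the T-handle's cross bar, on the rod axis 105 mm above the counter; at home doser x -155, y 0. Black bar 18 mm across, 76 long along doser y, hub 22 across. Steel rod 10 mm across; at home 33 mm of it is free between gland nut and hub. From above, pinch the rod behind the bar across doser y (about 26 mm from this point towards +x), or the bar along doser x. Axes as the doser's.
- needle (a point): Tip of the thin black needle (3.6 mm) carried by the T-handle over the gauge rule: 66 mm above the counter, 48 mm to the +y side of the rod axis, at the same doser x as the cross bar's middle. Moves with the plunger.
- clip_mark (a point): Nose tip of the black gauge clip, a small saddle 10 x 18 x 20 mm on the gauge rule that marks the dose. Fixed during the job, but set differently each time, 28 to 48 mm out from the needle's home. 66 mm above the counter, 4 mm to the +y side of the needle's path. Axes as the doser's; the needle is on the mark when both have the same doser x. The clip's top is 76 mm above the counter.
- spout_tip (a point): Mouth of the doser's spout, 96 mm above the counter.
- dosing_cup: Loose white plastic cup, 62 mm across the rim, 66 mm high, standing on the doser's drip tray under the spout. Origin: centre of its underside, z up along the cup.
- spare_cup: Loose bystander: a second cup like the dosing cup, standing on the counter at the doser's +y side. Origin: centre of its underside.
- spot_bottle: Loose bystander: white round bottle, 58 mm across, 150 mm high, on the counter at the doser's +y side. Origin: centre of its underside.
- tablet_jar: Loose bystander: white jar, 84 mm across, 95 mm high, on the counter at the doser's -y side. Origin: centre of its underside.
- lint_brush: Loose bystander: a brush lying on the counter to the robot's left. Origin: centre of its underside.

How it is judged:
By the outcome, as a careful person would: the job done as asked, in the order asked, and still so for the second after the job is handed in, while the arm keeps its last pose, push and grip.
It also fails if it takes over 56 s, if anything falls off the work surface, if the arm or the gripper's body presses on something with over 40 N, if the wrist force passes 120 N, or if a joint passes its speed limit or range.

## Working session

There is one attempt and no reset: what is moved stays moved. The work goes in short steps, Python scripts to look and compute and a tool call to move; the robot and the scene stay as the last step left them, time stands still between calls to the robot, and variables do not carry over. Pictures are saved under pics/ and viewed, at most 10 in all, crops included, and the job is handed in when it is done.

Besides the shell and the picture viewer there is one more tool, called after "Call:" as a command line: name --argument value ..., lists and objects as JSON in quotes. drive_tool: Moves the arm, as the interface text tells. Shifts and turns lie within -1 to 1; 1 stands for 10 cm of shift or 90 degrees of turn. Its arguments: {"type":"object","properties":{"plan":{"type":"array"},"fingers":{"type":"number"},"grip_force":{"type":"number"}},"required":["plan"]}

```bash
mkdir -p pics; ls; cat > h.py <<'E'
import numpy as np, cv2
from rig import env, imaging
E
python3 - <<'E'
from h import *
s=env.get_state();print(s)
for n in ("scene","side","wrist"):
    p,d=imaging.get_image(n);cv2.imwrite(f"pics/{n}0.png",p);np.save(f"pics/{n}0.npy",d)
    print(n,imaging.camera_info(n))
a=cv2.imread("pics/scene0.png");b=cv2.imread("pics/side0.png")
E
```

```text
pics
{'time_s': 0.0, 'joint_pos': array([-1.23356412e+01,  2.18397869e+01,  7.43845554e+01, -8.61675327e-04,
        8.38587483e+01, -1.23339873e+01]), 'qvel': array([ 0.03419179, -0.0215862 , -0.03158465, -0.08997485, -0.02772895,
        0.05739593]), 'joint_torque': array([-6.18006070e-04, -4.37936819e+01, -2.24552107e+01,  7.13253510e-02,
        3.52583989e-02, -8.49877097e-05]), 'eef_pos': array([5.49713512e+02, 5.78329157e-02, 2.38150220e+02]), 'tcp_rot': array([-1.79918644e+02, -1.69121407e-02,  8.99984268e+01]), 'ft_force': array([-0.0575858 ,  0.77560802,  0.49689069]), 'moment': array([-0.01959878, -0.06739275,  0.00571211]), 'grip_force': 0.0, 'gripper_width': 1.0013442418185603}
scene {'intrinsics': array([[450.1083228 ,   0.        , 318.09913985],
       [  0.        , 450.1083228 , 191.4506313 ],
       [  0.        ,   0.        ,   1.        ]]), 'world_to_cam': array([[ 6.60027579e-01,  7.50997542e-01,  1.91386125e-02,
        -4.05435600e+02],
       [ 4.22377464e-01, -3.49905048e-01, -8.36160113e-01,
        -8.31201517e+01],
       [-6.21257492e-01,  5.59972454e
[... 505 characters left out ...]
4.19967290e-01,  5.55118677e-01, -7.17962903e-01,
         9.88859162e+02],
       [ 0.00000000e+00,  0.00000000e+00,  0.00000000e+00,
         1.00000000e+00]])}
wrist {'intrinsics': array([[309.70691629,   0.        , 318.92407135],
       [  0.        , 309.70691629, 200.57489345],
       [  0.        ,   0.        ,   1.        ]]), 'tool_from_camera': array([[ 8.15199877e-05, -9.57867776e-01, -2.87209534e-01,
         7.53963432e+01],
       [ 9.99999995e-01,  6.04924797e-05,  8.20870738e-05,
         1.03246724e+00],
       [-6.12545459e-05, -2.87209539e-01,  9.57867776e-01,
        -1.46334936e+02],
       [ 0.00000000e+00,  0.00000000e+00,  0.00000000e+00,
         1.00000000e+00]])}
```

View pics/side0.png

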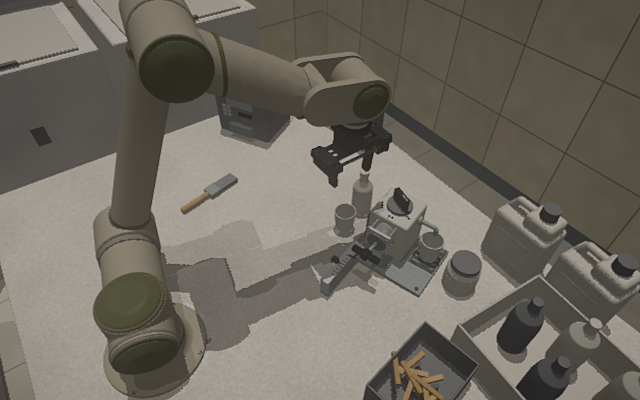

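View pics/wrist0.png

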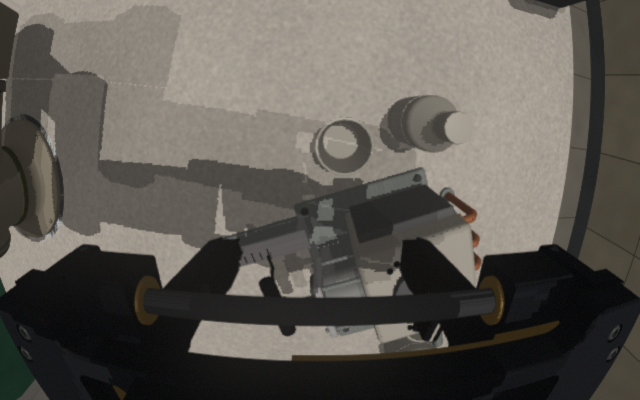

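View pics/scene0.png

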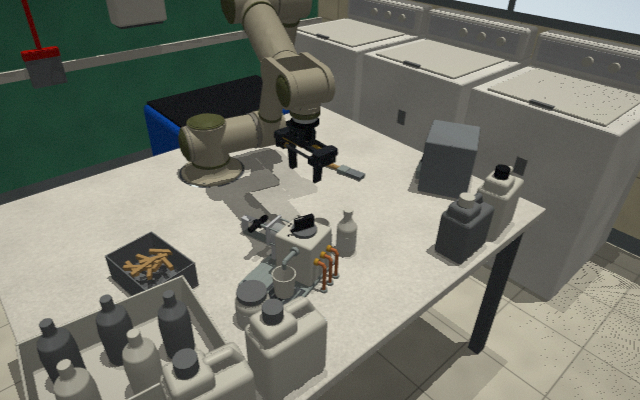

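The doser sits at about (400,230) in the side view and (300,245) in the scene view. In the wrist view the fingers partly hide it, with the T-handle at (275,305) and the gauge rule at (260,250). Next I'll take rough 3D positions from depth and zoom in.

```bash
cat >> h.py <<'E'
from scipy.spatial.transform import Rotation as Ro
def cloud(n,d):
    c=imaging.camera_info(n);K=c["intrinsics"]
    v,u=np.mgrid[:400,:640];x=np.stack([(u-K[0,2])/K[0,0]*d,(v-K[1,2])/K[1,1]*d,d],-1)
    M=np.linalg.inv(c["world_to_cam"]);return x@M[:3,:3].T+M[:3,3]
def pose(s):
    T=np.eye(4);T[:3,:3]=Ro.from_euler("xyz",s["tcp_rot"],degrees=True).as_matrix();T[:3,3]=s["eef_pos"];return T
def wray(px,s):
    """world origin and ray dirs of wrist pixels (N,2)"""
    c=imaging.camera_info("wrist");K=c["intrinsics"];p=(np.atleast_2d(px)-K[:2,2])/K[0,0]
    r=np.hypot(*p.T);a=np.sinc(r/np.pi)[:,None]*p
    M=pose(s)@c["tool_from_camera"];d=np.c_[a,np.cos(r)]@M[:3,:3].T;return M[:3,3],d
def onz(px,s,z):
    o,d=wray(px,s);return o+d*((z-o[2])/d[:,2])[:,None]
E
python3 - <<'E'
from h import *
for n in("side","scene"):
    P=cloud(n,np.load(f"pics/{n}0.npy"));I=cv2.imread(f"pics/{n}0.png")
    for (u,v) in ([(402,193),(365,253),(400,212),(430,240),(462,265),(345,215),(362,190)] if n=="side" else [(303,221),(257,223),(300,245),(283,285)]): print(n,u,v,P[v,u].round(),I[v,u])
a=cv2.resize(cv2.imread("pics/side0.png")[170:310,310:480],None,fx=3.4,fy=3.4,interpolation=2)
cv2.imwrite("pics/z1.png",a)
E
```

```text
side 402 193 [655. -83. 187.] [40 42 44]
side 365 253 [ 498. -135.  115.] [47 48 50]
side 400 212 [ 632. -107.  152.] [100 103 105]
side 430 240 [ 704. -169.   50.] [81 87 91]
side 462 265 [ 681. -287.   90.] [ 96  98 100]
side 345 215 [590.  54.  21.] [80 87 90]
side 362 190 [643.  49.  97.] [112 121 126]
scene 303 221 [658. -95. 182.] [13 16 15]
scene 257 223 [ 509. -139.  110.] [29 25 23]
scene 300 245 [ 690. -131.  143.] [146 163 164]
scene 283 285 [ 715. -206.   69.] [79 87 87]
```

View pics/z1.png

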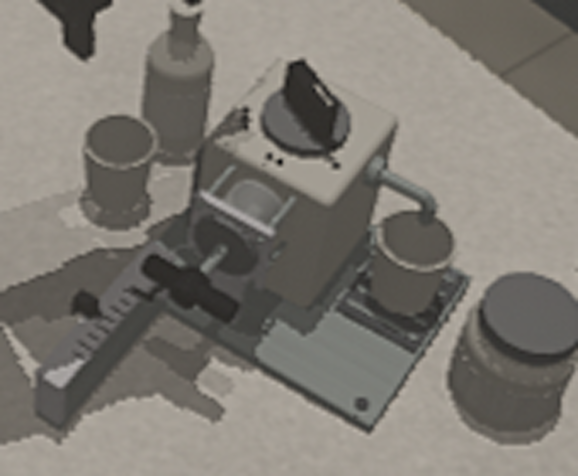

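The side view shows the wing pointing at the one dot, with the two-dot mark on the handle side and the clip and rule to the left of the T-handle. Rough positions: selector (655,-93), handle (503,-137), so the doser's yaw is about 16°. I'll move the wrist camera over it.

Call:
drive_tool --plan '[-0.4, 0, 0, 0, -0.8, 0, 0, 0, -1, 0, 0, 0]'

```text
time_s: 0.45
eef_pos: [549.8, -102.4, 238.4]
tcp_rot: [-180.0, 0.0, 89.9]
ft_force: [0.3, 0.5, 0.5]
gripper_width: 0.996
grip_force: 0.0
```

Call:
drive_tool --plan '[-0.4, 0.1, 0, 0, -0.8, 0.3, 0, 0, -0.8, 0.3, 0, 0, -0.8, 0.3, 0, 0]'

```text
time_s: 0.85
eef_pos: [579.8, -180.5, 238.0]
tcp_rot: [-179.9, -0.1, 89.9]
ft_force: [0.6, 0.1, -0.3]
gripper_width: 1.001
grip_force: 0.0
```

```bash
python3 - <<'E'
from h import *
import pickle
s=env.get_state();print(s["time_s"],s["eef_pos"],s["tcp_rot"])
p,d=imaging.get_image("wrist");cv2.imwrite("pics/w1.png",p);np.save("pics/w1.npy",d);pickle.dump(s,open("pics/w1.pkl","wb"))
E
```

```text
0.85 [ 579.83942628 -180.48378085  237.95232921] [-1.79930137e+02 -5.15461278e-02  8.99301339e+01]
```

View pics/w1.png

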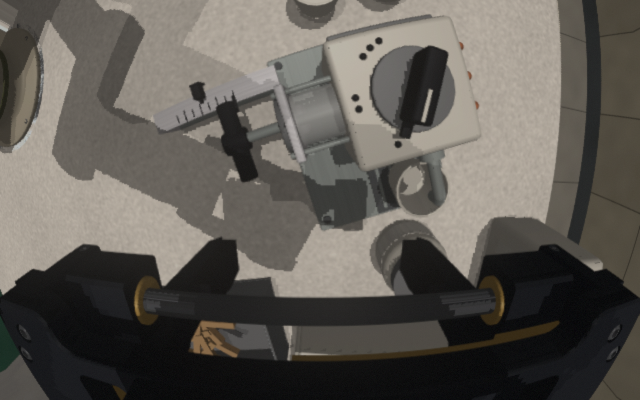

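The view shows everything: wing (425,85) on disc (412,87), one dot (398,144), two dots (356,103), T-bar (238,138), needle (228,97), clip (198,92) and rule to its left. I'll take a second view from a shifted place to triangulate.

Call:
drive_tool --plan '[0.1, 0.3, 0, 0, 0, 0.6, 0, 0, 0, 0.6, 0, 0, 0, 0.6, 0, 0]'

```text
time_s: 1.3
eef_pos: [639.7, -178.8, 238.5]
tcp_rot: [-180.0, -0.0, 90.1]
ft_force: [0.1, -0.4, -0.0]
gripper_width: 1.002
grip_force: 0.0
```

```bash
python3 - <<'E'
from h import *
import pickle
s=env.get_state();print(s["time_s"],s["eef_pos"],s["tcp_rot"])
p,d=imaging.get_image("wrist");cv2.imwrite("pics/w2.png",p);np.save("pics/w2.npy",d);pickle.dump(s,open("pics/w2.pkl","wb"))
for n in("w1","w2"):
    p=cv2.imread(f"pics/{n}.png");g=p.max(2);m=(g<50).astype(np.uint8);m[235:]=0;d=np.load(f"pics/{n}.npy");s=pickle.load(open(f"pics/{n}.pkl","rb"))
    k,l,st,c=cv2.connectedComponentsWithStats(m)
    for i in range(1,k):
        if st[i,4]>=6 and 120<c[i,0]<520: print(n,st[i],c[i].round(1),"depth",np.median(d[l==i]).round())
E
```

```text
1.3 [ 639.71291568 -178.80000421  238.46018465] [-1.79952001e+02 -2.47038921e-02  9.00808614e+01]
w1 [376  38   5   5  20] [378.2  40.2] depth 209.0
w1 [367  45   6   5  20] [369.6  47.4] depth 212.0
w1 [ 399   47   48   91 2521] [421.8  87.7] depth 184.0
w1 [360  54   6   5  22] [362.7  56. ] depth 214.0
w1 [190  83  15  20 187] [197.8  91.5] depth 289.0
w1 [353  95   5   5  19] [355.   97.5] depth 223.0
w1 [ 217   96   41   86 1670] [236.3 140.4] depth 266.0
w1 [356 107   5   5  22] [358.1 108.9] depth 225.0
w1 [395 142   6   5  24] [397.7 144. ] depth 233.0
w1 [380 167  18  40 309] [387.3 187.5] depth 381.0
w1 [377 185   3   5  12] [377.9 187.4] depth 380.0
w1 [378 191   3   3   6] [379.2 192.2] depth 381.0
w1 [324 221   7   3  14] [327.1 221.6] depth 393.0
w2 [298  39   6   5  23] [300.2  40.9] depth 211.0
w2 [ 317   43   42   96 1917] [337.4  85.6] depth 182.0
w2 [289  47   5   5  22] [291.1  48.9] depth 213.0
w2 [282  56   5   5  21] [284.  58.] depth 215.0
w2 [143  90  15  19 192] [150.6  98.1] depth 291.0
w2 [274  98   6   5  24] [276.5 100. ] depth 224.0
w2 [ 160  102   39   82 1544] [178.8 143.7] depth 268.0
w2 [278 109   6   5  25] [280.4 111. ] depth 226.0
w2 [320 143   5   5  23] [321.8 145. ] depth 234.0
w2 [341 158   9   8  41] [344.4 161. ] depth 372.0
w2 [323 166  22  48 389] [333.2 191.8] depth 382.0
w2 [277 217   7   7  40] [280.4 219.9] depth 394.0
```

View pics/w2.png

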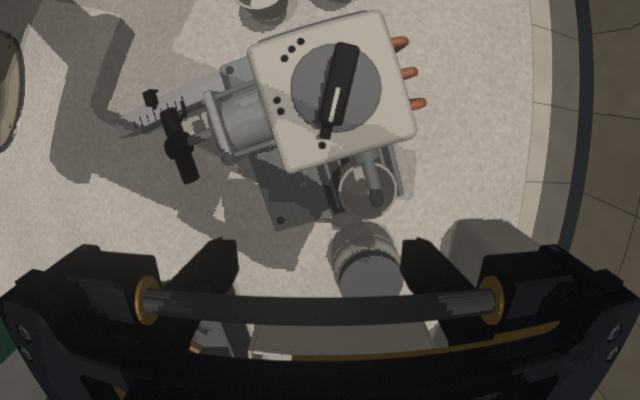

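```bash
cat >> h.py <<'E'
def tri(a,sa,b,sb):
    o1,d1=wray(a,sa);o2,d2=wray(b,sb);out=[]
    for u,v in zip(d1,d2):
        u=u/np.linalg.norm(u);v=v/np.linalg.norm(v)
        t=np.linalg.lstsq(np.c_[u,-v],o2-o1,rcond=None)[0];out.append((o1+u*t[0]+o2+v*t[1])/2)
    return np.array(out)
E
python3 - <<'E'
from h import *
import pickle
from scipy.optimize import least_squares
s1,s2=[pickle.load(open(f"pics/{n}.pkl","rb")) for n in("w1","w2")]
A=[(378.2,40.2),(369.6,47.4),(362.7,56),(355,97.5),(358.1,108.9),(397.7,144),(197.8,91.5),(236.3,140.4)]
B=[(300.2,40.9),(291.1,48.9),(284,58),(276.5,100),(280.4,111),(321.8,145),(150.6,98.1),(178.8,143.7)]
T=tri(A,s1,B,s2);print(T.round(1))
D=np.array([onz(A[:6],s1,145),onz(B[:6],s2,145)]);print(D.round(1))
P=D.mean(0)[:,:2]
f=least_squares(lambda q:np.hypot(*(P-q[:2]).T)-46,[650,-95]);c=f.x;print("axis",c,f.fun.round(1))
dirs=[P[:3].mean(0),P[3:5].mean(0),P[5]]
for p,a in zip(dirs,(120,180,240)): v=p-c;print(np.degrees(np.arctan2(v[1],v[0]))-a)
print("bar@105",onz(A[7:],s1,110).round(1),onz(B[7:],s2,110).round(1))
# wing top
for n,s in(("w1",s1),("w2",s2)):
    p=cv2.imread(f"pics/{n}.png");m=(p.max(2)<50).astype(np.uint8);m[235:]=0
    k,l,st,cc=cv2.connectedComponentsWithStats(m)
    i=[i for i in range(1,k) if st[i,4]>1200 and cc[i,1]<90][0]
    v,u=np.nonzero(l==i);print("wing blob@180 ",onz(cc[i],s,175).round(1))
    h=onz(np.c_[u,v],s,185)[:,:2]-0;e=np.linalg.eigh(np.cov(h.T))[1][:,1];print("wing dir",np.degrees(np.arctan2(e[1],e[0])))
E
```

```text
[[ 626.3  -48.6  145.6]
 [ 619.4  -55.   146.2]
 [ 614.1  -62.2  146.3]
 [ 608.2  -94.9  146.3]
 [ 610.9 -103.5  144.4]
 [ 642.8 -130.2  145.7]
 [ 452.7  -79.5   67.1]
 [ 504.3 -130.5  103.8]]
[[[ 626.4  -48.4  145. ]
  [ 619.6  -54.7  145. ]
  [ 614.3  -61.9  145. ]
  [ 608.4  -94.7  145. ]
  [ 610.9 -103.5  145. ]
  [ 643.  -130.2  145. ]]

 [[ 626.3  -48.5  145. ]
  [ 619.3  -54.9  145. ]
  [ 613.9  -62.   145. ]
  [ 608.1  -94.9  145. ]
  [ 611.  -103.6  145. ]
  [ 642.8 -130.3  145. ]]]
axis [653.41070206 -85.64294223] [ 0.  -0.1 -0.1  0.1  0.1 -0.2]
17.53901072088385
-342.8273289981553
-343.22339814547854
bar@105 [[ 506.  -130.3  110. ]] [[ 507.3 -129.5  110. ]]
wing blob@180  [[651.6 -86.9 175. ]]
wing dir 71.62269962560038
wing blob@180  [[652.9 -86.5 175. ]]
wing dir 76.18869932403344
```

Axis (653.4,-85.6), doser yaw 17.1°, T-bar (504.7,-130.8), all fitting to about 1 mm. The wing should lie at about 77°. Moving over the selector.

Call:
drive_tool --plan '[0.4, 0.06, 0, 0.07, 0.8, 0.134, 0, 0.144, 0.944, 0.134, 0, 0.144, 0.944, 0.134, 0, 0.144, 0.944, 0.134, 0, 0.144]' --fingers 0.1

```text
time_s: 1.85
eef_pos: [652.8, -86.3, 239.1]
tcp_rot: [180.0, 0.0, 77.1]
ft_force: [-0.0, -0.3, -0.5]
gripper_width: 0.569
grip_force: 0.0
```

Call:
drive_tool --plan '[0, 0, 0.3, 0, 0, 0, 0.55, 0, 0, 0, 0.7, 0, 0, 0, 0.755, 0, 0, 0, 0.755, 0]'

```text
time_s: 2.35
eef_pos: [653.1, -86.8, 162.9]
tcp_rot: [-179.9, 0.0, 77.0]
ft_force: [0.0, -0.1, 0.9]
gripper_width: 0.547
grip_force: 0.0
```

Call:
drive_tool --plan '[0, 0, 0, 0, 0, 0, 0, 0, 0, 0, 0, 0, 0, 0, 0, 0, 0, 0, 0, 0, 0, 0, 0, 0, 0, 0, 0, 0, 0, 0, 0, 0]' --fingers -1 --grip_force 25

```text
time_s: 3.15
eef_pos: [652.4, -85.3, 163.7]
tcp_rot: [-179.9, 0.0, 77.1]
ft_force: [-6.9, 0.5, 4.1]
gripper_width: 0.181
grip_force: 25.0
```

Call:
drive_tool --plan '[0, 0, 0, 0.09, 0, 0, 0, 0.18, 0, 0, 0, 0.27, 0, 0, 0, 0.36, 0, 0, 0, 0.45, 0, 0, 0, 0.54, 0, 0, 0, 0.62, 0, 0, 0, 0.667]'

```text
time_s: 3.95
eef_pos: [653.5, -86.4, 163.7]
tcp_rot: [179.9, -0.0, 16.7]
ft_force: [0.3, -3.8, 0.9]
gripper_width: 0.181
grip_force: 25.0
```

Call:
drive_tool --plan '[0, 0, 0, 0, 0, 0, 0, 0, 0, 0, 0, 0, 0, 0, 0, 0]'

```text
time_s: 4.35
eef_pos: [653.5, -86.4, 163.7]
tcp_rot: [179.9, -0.0, 17.1]
ft_force: [-1.3, -5.5, 2.6]
gripper_width: 0.182
grip_force: 25.0
```

Released from here it should sit in the two-dot detent. I'll open, rise, then back off and check.

Call:
drive_tool --plan '[0, 0, 0, 0, 0, 0, 0, 0, 0, 0, 0, 0, 0, 0, -0.3, 0, 0, 0, -0.7, 0, 0, 0, -0.7, 0]' --fingers 0.1

```text
time_s: 4.95
eef_pos: [654.9, -85.6, 238.9]
tcp_rot: [179.7, -0.5, 17.1]
ft_force: [-0.6, -0.6, 0.8]
gripper_width: 0.55
grip_force: 0.0
```

Call:
drive_tool --plan '[-0.5, 0, 0, -0.09, -1, 0, 0, -0.18, -1, 0, 0, -0.27, -1, 0, 0, -0.36, -1, 0, 0, -0.45, -1, 0, 0, -0.54, -1, 0, 0, -0.63, -1, 0, 0, -0.72]'

```text
time_s: 5.75
eef_pos: [557.6, -114.6, 232.8]
tcp_rot: [-180.0, -0.0, 82.2]
ft_force: [-0.3, -0.9, -0.1]
gripper_width: 0.551
grip_force: 0.0
```

```bash
python3 - <<'E'
from h import *
import pickle
s=env.get_state();print(s["time_s"],s["eef_pos"],s["tcp_rot"],s["joint_pos"].round(1))
for n in("wrist","side"):
    p,d=imaging.get_image(n);cv2.imwrite(f"pics/{n}3.png",p)
    if n=="wrist":w=p
    else:q=cv2.resize(p[170:310,310:480],None,fx=2.2,fy=2.2,interpolation=2)
c=np.zeros((400,760,3),np.uint8);c[:240,:380]=cv2.resize(w,(380,240));c[:308,384:384+374]=q
cv2.imwrite("pics/c3.png",c)
E
```

```text
5.75 [ 557.63522117 -114.56104253  232.80674386] [-1.79971751e+02 -2.49111572e-02  8.21836517e+01] [-23.5  24.   71.8   0.   84.2 -15.7]
```

View pics/c3.png

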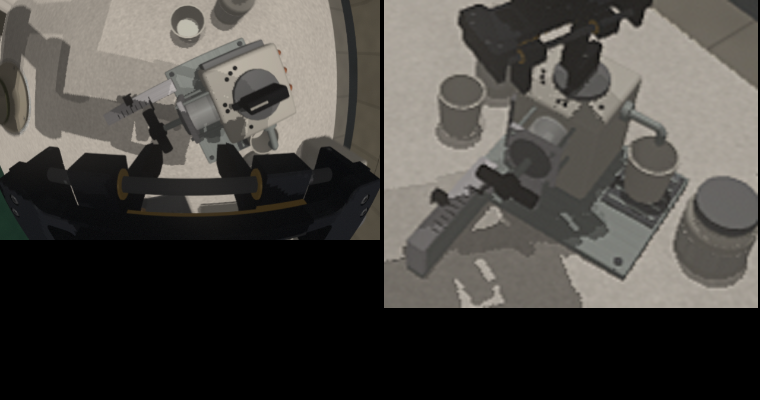

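In the combined view the wing (264,97) now points at the two dots (233,95), the cup still stands under the spout, and the T-handle is at home. Now I'll turn to the half-turn grasp (yaw 197), so the camera sees needle and clip, above the rod.

Call:
drive_tool --plan '[-0.125, -0.26, 0, -0.09, -0.125, -0.26, 0, -0.18, -0.125, -0.26, 0, -0.27, -0.125, -0.26, 0, -0.36, -0.125, -0.26, 0, -0.45, -0.125, -0.26, 0, -0.54, -0.125, -0.26, 0, -0.63, -0.125, -0.26, 0, -0.72]'

```text
time_s: 6.65
eef_pos: [530.2, -123.3, 233.0]
tcp_rot: [180.0, -0.0, 146.7]
ft_force: [0.2, 0.1, -0.4]
gripper_width: 0.551
grip_force: 0.0
```

Call:
drive_tool --plan '[0, 0, 0, -0.09, 0, 0, 0, -0.18, 0, 0, 0, -0.27, 0, 0, 0, -0.36, 0, 0, 0, -0.45, 0, 0, 0, -0.54, 0, 0, 0, -0.56, 0, 0, 0, -0.56]' --fingers 0

```text
time_s: 7.45
eef_pos: [530.2, -123.3, 233.0]
tcp_rot: [180.0, -0.0, -163.2]
ft_force: [-0.2, 0.3, 0.0]
gripper_width: 0.498
grip_force: 0.0
```

```bash
python3 - <<'E'
from h import *
import pickle
s=env.get_state();print(s["time_s"],s["eef_pos"],s["tcp_rot"],s["joint_pos"].round(1))
p,d=imaging.get_image("wrist");cv2.imwrite("pics/w4.png",p);pickle.dump(s,open("pics/w4.pkl","wb"))
E
```

```text
7.45 [ 530.18321608 -123.32571483  233.01848931] [ 1.79978280e+02 -7.63003336e-03 -1.63161101e+02] [ -25.6   21.5   75.8    0.    82.7 -132.4]
```

View pics/w4.png

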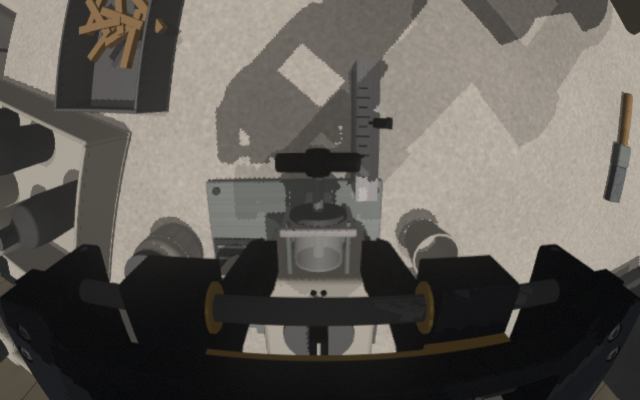

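The rod is centred between the fingers; T-bar at (318,162), clip at (382,124), rule vertical at (365,130). Descending.

Call:
drive_tool --plan '[0, 0, 0.4, 0, 0, 0, 0.75, 0, 0, 0, 0.9, 0, 0, 0, 0.9, 0]'

```text
time_s: 7.9
eef_pos: [529.3, -123.1, 141.2]
tcp_rot: [179.8, -0.2, -163.1]
ft_force: [-0.8, 0.1, -0.2]
gripper_width: 0.5
grip_force: 0.0
```

Call:
drive_tool --plan '[0, 0, 0.25, 0, 0, 0, 0.45, 0, 0, 0, 0.57, 0, 0, 0, 0.57, 0]'

```text
time_s: 8.3
eef_pos: [530.1, -123.5, 85.8]
tcp_rot: [179.9, -0.1, -163.1]
ft_force: [0.4, 0.3, -0.3]
gripper_width: 0.497
grip_force: 0.0
```

Call:
drive_tool --plan '[0, 0, 0, 0, 0, 0, 0, 0, 0, 0, 0, 0, 0, 0, 0, 0, 0, 0, 0, 0, 0, 0, 0, 0, 0, 0, 0, 0, 0, 0, 0, 0]' --fingers -1 --grip_force 45

```text
time_s: 9.1
eef_pos: [530.7, -124.3, 86.8]
tcp_rot: [-179.9, 0.1, -163.0]
ft_force: [-0.9, -4.5, 2.6]
gripper_width: 0.093
grip_force: 44.3
```

```bash
python3 - <<'E'
from h import *
import pickle
s=env.get_state();print(s["time_s"],s["eef_pos"],s["tcp_rot"])
p,d=imaging.get_image("wrist");cv2.imwrite("pics/w5.png",p);pickle.dump(s,open("pics/w5.pkl","wb"))
q=cv2.resize(p[0:240,260:460],None,fx=2.5,fy=2.5,interpolation=2);cv2.imwrite("pics/z5.png",q)
E
```

```text
9.1 [ 530.69689717 -124.34078221   86.78894211] [-1.79884857e+02  5.11539361e-02 -1.62998810e+02]
```

View pics/z5.png

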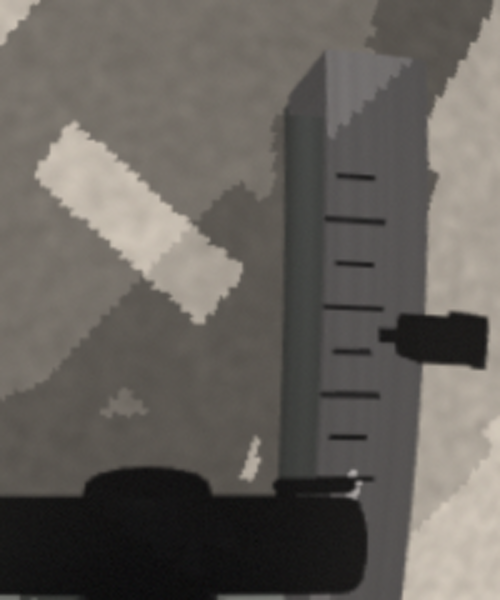

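The rod is gripped. The clip's nose tip is at crop (381,335), i.e. full (412.4,134). The needle is the dark line whose tip is at about (352,487), full (401,195).

```bash
python3 - <<'E'
from h import *
import pickle
s=pickle.load(open("pics/w5.pkl","rb"));s4=pickle.load(open("pics/w4.pkl","rb"))
a=np.radians(17.1);R=np.array([[np.cos(a),np.sin(a)],[-np.sin(a),np.cos(a)]])
dos=lambda p:(p[:,:2]-[653.4,-85.6])@R.T
N=[(412.4,134.),(401,195)]
print("z66 view5 nose,needle:",dos(onz(N,s,66)).round(1))
# nose height from two views
g=cv2.imread("pics/w4.png").max(2);m=(g<50).astype(np.uint8);m[:100]=0;m[145:]=0;m[:,:370]=0;m[:,400:]=0
v,u=np.nonzero(m);print("w4 clip u range",u.min(),u.max());e=u<u.min()+3;n4=(u.min()-.5,v[e].mean());print(n4)
t=tri([n4],s4,N[:1],s);print("tri nose",dos(t).round(1),t[:,2].round(1))
E
```

```text
z66 view5 nose,needle: [[-189.8   51.6]
 [-154.7   47. ]]
w4 clip u range 370 391
(np.float64(369.5), np.float64(122.5))
tri nose [[-189.4   53.6]] [59.6]
```

Draw needed is about 35 mm. Pull 25 first, then measure.

Call:
drive_tool --plan '[0.05, 0, 0, 0, 0.1, 0, 0, 0, 0.15, 0, 0, 0, 0.2, 0, 0, 0, 0.25, 0, 0, 0, 0.28, 0, 0, 0, 0.28, 0, 0, 0, 0.28, 0, 0, 0]'

```text
time_s: 9.95
eef_pos: [505.9, -132.1, 86.9]
tcp_rot: [-179.8, 0.3, -163.0]
ft_force: [10.8, -0.6, -2.0]
gripper_width: 0.091
grip_force: 44.9
```

```bash
cat > m.py <<'E'
from h import *
import sys
tag=sys.argv[1]
s=env.get_state();p,d=imaging.get_image("wrist");cv2.imwrite(f"pics/{tag}.png",p)
a=np.radians(17.1);R=np.array([[np.cos(a),np.sin(a)],[-np.sin(a),np.cos(a)]])
dos=lambda p:(p[:,:2]-[653.4,-85.6])@R.T
def px(x,y,z=66):  # doser point -> wrist pixel
    w=np.r_[R.T@[x,y]+[653.4,-85.6],z,1];c=imaging.camera_info("wrist");q=np.linalg.inv(pose(s)@c["tool_from_camera"])@w
    t=np.arctan2(np.hypot(*q[:2]),q[2]);return c["intrinsics"][:2,2]+309.707*t*q[:2]/np.hypot(*q[:2])
print(s["time_s"],"tcp doser",dos(s["eef_pos"][None]).round(1),s["eef_pos"][2],s["ft_force"].round(1),s["gripper_width"])
n=px(-189.8,51.6);print("nose px predicted",n.round(1))
u0,v0=(n-[60,60]).astype(int);u0=max(u0,0);v0=max(v0,0)
q=cv2.resize(p[v0:v0+140,u0:u0+120],None,fx=4,fy=4,interpolation=2);cv2.imwrite(f"pics/{tag}z.png",q);print("crop origin",u0,v0)
E
python3 m.py w6
```

```text
9.95 tcp doser [[-154.6   -1. ]] 86.88501683438646 [10.8 -0.6 -2. ] 0.09120398645672999
nose px predicted [410.1 179.4]
crop origin 350 119
```

View pics/w6z.png

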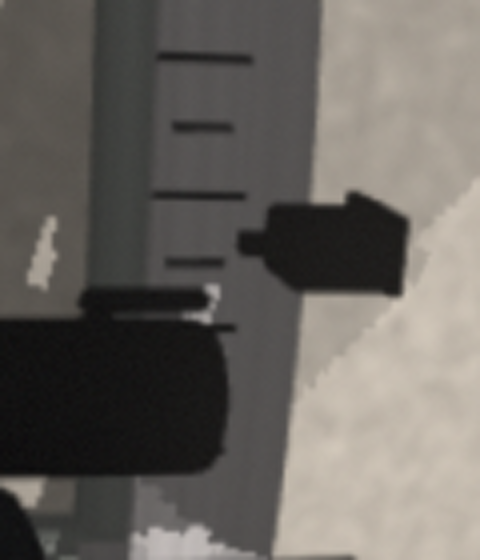

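The needle's centre is at crop (205,298), full (401,193.5), and the nose tip at (240,243), full (410,179.8). That leaves roughly 8 mm. This was my tenth picture, so from here I'll measure from the dark runs numerically.

```bash
cat > m2.py <<'E'
import sys
exec(open("m.py").read())
g=p.max(2).astype(int)
def runs(col,a,b):
    m=np.r_[0,(g[a:b,col]<42).astype(int),0];i=np.flatnonzero(np.diff(m));return [(a+x,a+y-1) for x,y in zip(i[::2],i[1::2])]
nu,nv=n
for c in (394,396,398,400,402): print("needle col",c,runs(c,150,240))
for c in range(int(nu)-3,int(nu)+6): print("nose col",c,runs(c,150,205))
E
python3 m2.py w7; python3 - <<'E'
from h import *
s=env.get_state()
a=np.radians(17.1);R=np.array([[np.cos(a),np.sin(a)],[-np.sin(a),np.cos(a)]])
print(((onz([(410,179.8),(401,193.5)],s,66)[:,:2]-[653.4,-85.6])@R.T).round(2))
E
```

```text
10.0 tcp doser [[-154.6   -1. ]] 86.88744350285448 [10.7  0.2 -1.8] 0.08869781429487278
nose px predicted [410.1 179.4]
crop origin 350 119
needle col 394 [(np.int64(150), np.int64(150)), (np.int64(167), np.int64(167)), (np.int64(184), np.int64(184)), (np.int64(191), np.int64(196)), (np.int64(199), np.int64(236))]
needle col 396 [(np.int64(150), np.int64(150)), (np.int64(167), np.int64(167)), (np.int64(184), np.int64(184)), (np.int64(192), np.int64(195)), (np.int64(200), np.int64(236))]
needle col 398 [(np.int64(167), np.int64(168)), (np.int64(184), np.int64(184)), (np.int64(192), np.int64(195)), (np.int64(200), np.int64(236))]
needle col 400 [(np.int64(167), np.int64(168)), (np.int64(184), np.int64(184)), (np.int64(192), np.int64(195)), (np.int64(200), np.int64(235))]
needle col 402 [(np.int64(167), np.int64(168)), (np.int64(184), np.int64(184)), (np.int64(201), np.int64(234))]
nose col 407 [(np.int64(167), np.int64(168)), (np.int64(200), np.int64(201))]
nose col 408 [(np.int64(167), np.int64(168))]
nose col 409 [(np.int64(167), np.int64(168))]
nose col 410 [(np.int64(167), np.int64(168)), (np.int64(177), np.int64(181))]
nose col 411 [(np.int64(177), np.int64(182))]
nose col 412 [(np.int64(177), np.int64(182))]
nose col 413 [(np.int64(177), np.int64(182))]
nose col 414 [(np.int64(177), np.int64(182))]
nose col 415 [(np.int64(177), np.int64(182))]
[[-189.56   51.56]
 [-181.45   46.75]]
```

Call:
drive_tool --plan '[0.03, 0, 0, 0, 0.06, 0, 0, 0, 0.08, 0, 0, 0, 0.08, 0, 0, 0, 0.08, 0, 0, 0, 0.08, 0, 0, 0, 0.08, 0, 0, 0]'

```text
time_s: 10.75
eef_pos: [498.5, -134.4, 86.9]
tcp_rot: [-179.8, 0.4, -163.0]
ft_force: [11.7, 0.4, -3.4]
gripper_width: 0.093
grip_force: 44.9
```

```bash
python3 m2.py w8 | sed 's/np.int64(\([0-9]*\))/\1/g'
```

```text
10.75 tcp doser [[-162.4   -1.1]] 86.87751921666953 [11.7  0.4 -3.4] 0.0933078732984052
nose px predicted [409.1 192.6]
crop origin 349 132
needle col 394 [(164, 164), (180, 181), (192, 236)]
needle col 396 [(164, 164), (180, 181), (192, 236)]
needle col 398 [(164, 164), (180, 181), (192, 236)]
needle col 400 [(164, 164), (180, 181), (192, 197), (200, 235)]
needle col 402 [(164, 164), (180, 181), (201, 234)]
nose col 406 [(181, 181)]
nose col 407 [(181, 181)]
nose col 408 [(181, 181)]
nose col 409 [(181, 181), (190, 194)]
nose col 410 [(190, 195)]
nose col 411 [(190, 195)]
nose col 412 [(190, 195)]
nose col 413 [(190, 195)]
nose col 414 [(190, 195)]
```

The needle's row centre is 193.5 and the nose's 192.6, under 0.5 mm apart. I'll nudge 0.3 mm, hold a while and check for creep. I'll also compare the side view for the cup and bystanders.

Call:
drive_tool --plan '[0.003, 0, 0, 0, 0.003, 0, 0, 0, 0.003, 0, 0, 0, 0.003, 0, 0, 0, 0.003, 0, 0, 0, 0.003, 0, 0, 0, 0.003, 0, 0, 0, 0.003, 0, 0, 0]'

```text
time_s: 11.6
eef_pos: [498.4, -134.4, 86.9]
tcp_rot: [-179.8, 0.4, -163.0]
ft_force: [13.7, 0.5, -3.1]
gripper_width: 0.095
grip_force: 44.9
```

```bash
python3 m2.py w9 | sed 's/np.int64(\([0-9]*\))/\1/g' | egrep 'tcp|400|41[0-2]'; python3 - <<'E'
from h import *
a=cv2.imread("pics/side0.png").astype(int);b,_=imaging.get_image("side")
for n,(x0,y0,x1,y1) in dict(cup=(418,232,446,262),jar=(444,248,482,296)).items(): print(n,np.abs(a-b)[y0:y1,x0:x1].mean())
E
```

```text
11.6 tcp doser [[-162.5   -1.1]] 86.88629068556169 [13.7  0.5 -3.1] 0.09544098439693215
needle col 400 [(164, 164), (180, 181), (192, 197), (200, 236)]
nose col 410 [(190, 195)]
nose col 411 [(191, 195)]
nose col 412 [(191, 195)]
cup 3.6527777777777777
jar 4.631213450292398
```

The needle is level with the nose and holding steady, and the cup and jar haven't moved. Handing in.

```bash
python3 -c "
from rig import env
print(env.sign_off())"
```

```text
the job is handed in; nothing more can be done
None
```

I turned the selector to the two-dot mark, then drew the T-handle about 35 mm until its needle was level with the clip's nose (within about 0.5 mm by the wrist camera), and handed in at about 12 s with the gripper still holding it; the dosing cup and jar had not moved in the last side view, while the spare cup, bottle and brush got no final check.

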